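# Put the polishing block away under the case's spring-locked sliding cover

## Robot

A 6-joint arm with a two-finger parallel gripper is mounted at the origin on the work surface. World frame = base frame: x ahead of the robot, y to its left, z up, the work surface at z = 0. Lengths are in m, angles in rad, forces in N, time in s.
With the tool pointing down it reaches from about 0.3 to 0.775 m from the base axis. Payload 14.6 kg.
Tool frame: the origin (TCP) lies midway between the tips of the shut fingers; the grasp point (between the pads) lies 19 mm behind it (ctrl.tcp_to_grasp is the z of the grasp point in the tool frame, in m); z points along the fingers, y is the line along which they close (so a half turn about z gives the same grasp; the last joint's range is limited). The gripper opens to 94 mm and grips with 3 to 60 N. Pads are 16 mm wide; open, the fingers measure 119 mm over their backs; the gripper's body (75 mm by 177 mm) begins 78 mm behind the grasp point.
Start: joints at [1.26, 0.3, 1.521, -0, 1.321, -0.067], TCP at [0.133, 0.534, 0.168] pointing down, gripper open.
Joint ranges: [-3.03, 3.03], [-0.79, 2.21], [0.23, 2.52], [-1.04, 4.18], [0, 3.07], [-2.55, 2.55]. Speed limits (rad/s): [2.22, 2.22, 2.57, 3.14, 3.14, 3.14].

## Interface

Orientations are given as [roll, pitch, yaw] about the fixed x, y, z axes, in that order (R = Rz(yaw) Ry(pitch) Rx(roll)).
In Python, from station import monitor, camera, ctrl gives the robot as it stands.
- The arm moves only by the tool apply_moves, never from a script. Its argument "plan" is one flat list of numbers, 4 for each row, row after row: the shift along the tool's x, y, z in mm, then the turn about the tool's z in rad. In form: [dx, dy, dz, spin, dx, dy, dz, spin, ...]. A call has 1 to 20 rows; each row shifts and turns the commanded pose from where the row before left it, along the tool's axes as they then stand; what a row does not reach is not made up. A row lasts 1/10 s, in which the tool goes at most 50 mm and 8.59 degrees, less where a joint would pass 70% of its speed; a pose out of reach is approached as far as the arm can. A call is refused whole if a number of a shift passes 50 or a number of a turn 0.15, either way. A call with a gripper value outside its range is refused whole. "hand" is the gripper command: -1 is shut, 1 is fully open, values between are in proportion, set as the call begins (left out, the last holds). The fingers move at their own pace and stop on an object; "squeeze" is the grip in N (left out, the last holds). Time passes only in rows, so rows that do not move let the fingers close. It gives the time, the measured TCP pose, the force, the opening and the grip force at its end, in the units of the state.
- monitor.get_obs(): the state, without advancing time (a new reading comes with each control period).
- camera(name): name is "scene" or "top"; returns a dict with "image" (384x512x3 uint8, red, green, blue), "range_z" (384x512 float32, m along the optical axis (not along the pixel's ray), 0 where there is no reading), "mtx" (3x3 intrinsics, pixels), "rvec" (rotation vector, rad) and "tvec" (3), from world to camera coordinates, as OpenCV has them. Camera axes: x right, y down, z forward; pixel columns grow to the right and rows downward; lengths in m; the calibration is good to about 2 mm. A picture is of the moment at which its call begins.
- ctrl.hand_in(): hands the job in; it is judged then, once.
The state is a dict: "time_s": time; "qpos": joint angles; "joint_vel": joint speeds; "tau": joint torques, N m; "ee_pos": TCP position; "eef_rot": TCP orientation; "force": force on the tool from outside, world axes, zero at the start; "moment": the same for the moment, N m; "grip_width": finger opening in m; "grip_force": force on a finger pad.
Only numpy, scipy, OpenCV 4.12 (cv2) and the standard library are available. Lean on these libraries where they do the work, as an engineer would, in place of code of your own. Each camera call takes 0.05 s, during which the arm holds its last target. There are 200 camera calls.

## Task

Put the black polishing block with the raised grip bar away in its case: hold the cover's spring tab down while sliding the cover fully open, lay the block gently and flat in the well with its grip bar up, then slide the cover fully shut again with the tab held down and let the tab spring up so that it locks. Leave the other things on the bench where they are.

Things in the scene. Friction and masses are not known exactly. Their poses are not given: they have to be found in the camera images.
- case: Grey plastic case fixed to the bench, 156 mm wide (its x), 320 mm long (its y), an aluminium rail along each long side up to z = 76 mm. Origin: centre of its underside, z up. Under the cover its +y half is an open well; its -y half is a closed deck over which the cover slides. The cover opens towards the case's -y and shuts towards its +y.
- well (a point): Centre of the well's inner floor, 6 mm above the bench, 97 mm from the case's origin along its +y; axes as the case's. The well is 140 mm (case x; 134 mm between the rails) by 110 mm (case y) inside, 58 mm deep; walls 8 mm thick.
- cover (a joint): Travel of the aluminium cover in m: 0 fully shut, 0.120 fully open (end stops at both). It slides level on its rails with about 1.5 N of friction and stays where it is left. The cover plate is 134 mm by 198 mm and 5 mm thick, its top 70.5 mm above the bench.
- tab (a joint): How far the black tab on the cover is pressed down (m): 0 up, 0.010 fully down. Its spring takes 3.2 N at 0, 5.2 N at 5 mm, 7.2 N fully down. Pressed under 5 mm it catches in notches (at shut, full open and each 20 mm between) and blocks the cover; pressed 6 mm or more the cover slides, so hold it down all along. Let go within 4 mm of shut, it springs up to 0 and locks.
- tab_top (a point): Centre of the tab's flat pressing face, axes as the case's; moves with tab and cover. At rest 82.5 mm above the bench, 12 mm above the cover. Tab 44 mm (case x) by 48 mm (case y); at its +y and -y ends a lip 6 mm thick stands 8 mm above the face: closed fingers set on the face, in the 36 mm between the lips, push the cover by them. 6 mm along case -y from its origin when shut, 126 mm when open.
- block_center (a point): Polishing block: black pad 100 mm long (its x), 52 mm wide (y), 18 mm thick, grey underneath, with a black grip bar on top 80 mm long (x), 24 mm wide (y), 32 mm high; 50 mm high in all, 0.2 to 0.42 kg. This point is its centre, 25 mm above its underside, z up. Fits the well flat, best with its length along case x; its top is then over 8 mm below the cover.
- brick_center (a point): Centre of a plain dark abrasive brick 110 x 52 x 32 mm without any bar; leave it alone.
- brush_center (a point): Centre of a scrubbing brush with a wooden back, 125 x 50 x 40 mm; leave it alone.
- knife_grip (a point): Handle of a 200 mm spatula lying on the bench at the right; leave it alone.
- bottle_center (a point): Centre of a white bottle 70 mm across and 190 mm high standing behind the case; leave it alone.
- cup_center (a point): Centre of a steel cup 80 mm across and 90 mm high standing at the back; leave it alone.
Mind the look-alikes: they are no part of the job. Of the things that look like the part that bears block_center, the middle-sized one is meant.

How it is judged:
By the outcome, as a careful person would: the job done as asked, in the order asked, and still so for the second after the job is handed in, with the robot touching nothing.
It also fails if it takes over 61 s, if anything falls off the work surface, if the arm or the gripper's body presses on something with over 40 N, if the wrist force passes 120 N, or if a joint passes its speed limit or range.

## Working session

There is one attempt and no reset: what is moved stays moved. The work goes in short steps, Python scripts to look and compute and a tool call to move; the robot and the scene stay as the last step left them, time stands still between calls to the robot, and variables do not carry over. Pictures are saved under pics/ and viewed, at most 10 in all, crops included, and the job is handed in when it is done.

Besides the shell and the picture viewer there is one more tool, called after "Request:" by a JSON object that holds its "fn" and its "kwargs", one argument or row to a line. apply_moves: Moves the arm, as the interface text tells. Its arguments: {"type":"object","properties":{"plan":{"type":"array","items":{"type":"number"}},"hand":{"type":"number"},"squeeze":{"type":"number"}},"required":["plan"]}

```bash
mkdir -p pics
cat > h.py <<'E'
import numpy as np, cv2
from station import monitor, camera, ctrl
def snap(n):
    c=camera(n); R=cv2.Rodrigues(np.array(c['rvec'],float))[0]; c['R']=R; c['t']=np.array(c['tvec'],float).ravel(); return c
def save(c,f,crop=None,s=1):
    im=c['image'][:,:,::-1]
    if crop: x0,y0,x1,y1=crop; im=im[y0:y1,x0:x1]
    cv2.imwrite('pics/'+f,cv2.resize(im,None,fx=s,fy=s,interpolation=cv2.INTER_CUBIC))
def ray(c,uv,z):
    uv=np.atleast_2d(np.array(uv,float)); d=(np.linalg.inv(c['mtx'])@np.c_[uv,np.ones(len(uv))].T).T@c['R']
    o=-c['R'].T@c['t']; return o+d*((z-o[2])/d[:,2])[:,None]
def cloud(c):
    h,w=c['range_z'].shape; u,v=np.meshgrid(np.arange(w),np.arange(h)); z=c['range_z']
    p=np.stack([u,v,np.ones_like(u)],-1)@np.linalg.inv(c['mtx']).T*z[...,None]
    P=(p-c['t'])@c['R']; P[z==0]=np.nan; return P
E
python3 - <<'E'
from h import *
a=snap('scene');b=snap('top')
save(a,'s0.png',s=1.5);save(b,'t0.png',s=1.5)
for c in(a,b):print(-c['R'].T@c['t'],c['mtx'][0,0])
o=monitor.get_obs();print(o['eef_rot'],o['time_s'],o['ee_pos'],ctrl.tcp_to_grasp)
np.savez('f0.npz',a=a['image'],b=b['image'])
E
```

```text
[1.19328939 0.11846088 0.70624677] 346.53041011813747
[ 0.39421166 -0.0436721   1.09038162] 398.16680676469105
[-3.14051752e+00 -1.10011758e-04  2.89783657e+00] 0.1 [0.1326467  0.53347588 0.16743416] -0.0188
```

View pics/s0.png

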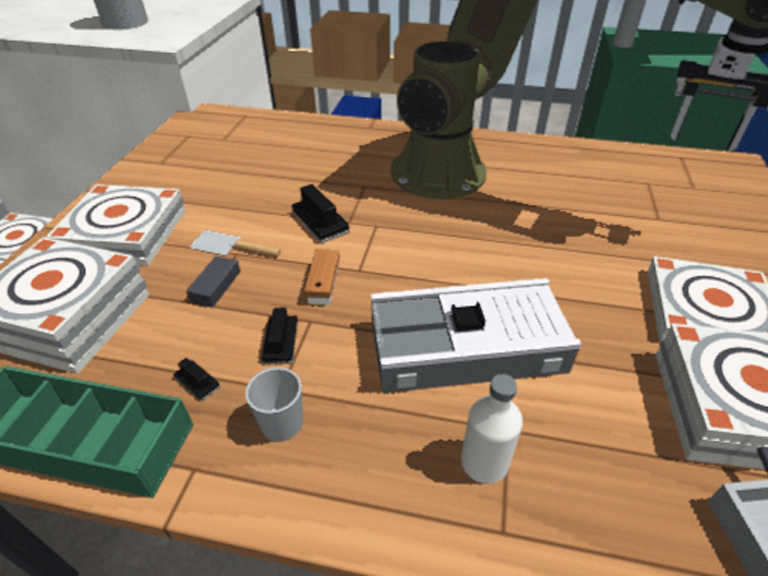

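View pics/t0.png

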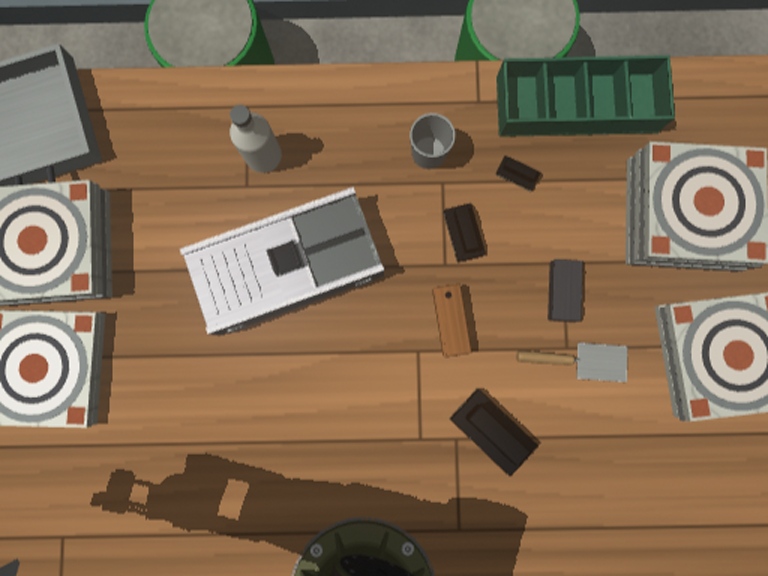

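The scene view (768 px scale) shows the case at (475,335) with its tab at (467,317). The top view shows the case at (283,260) and its tab at (285,257), with the white cover on the left, so case +y points left and the grey deck is on the right.

Look-alikes in the top view:
- Small barred block at (519,172)
- Middle barred block at (465,232)
- Large barred block at (494,432)
- Plain brick at (566,291)

I choose the middle one at (465,232).

Run:
```python
from h import *
a=snap('scene');b=snap('top')
save(b,'t1.png',crop=(110,110,350,240),s=3)
for n,c,seeds in(('top',b,dict(mid=(310,155),small=(346,115),large=(329,288),tab=(190,171))),('scene',a,dict(mid=(186,226),small=(131,253),large=(214,142),tab=(311,211)))):
    P=cloud(c); im=c['image'].astype(int)
    m=((im.max(2)<70)).astype(np.uint8)
    k,L,st,ce=cv2.connectedComponentsWithStats(m)
    for nm,s in seeds.items():
        w=L[s[1]-6:s[1]+7,s[0]-6:s[0]+7].ravel(); w=w[w>0]; l=np.bincount(w).argmax()
        q=P[L==l]; q=q[np.isfinite(q[:,0])]
        z=q[:,2]; hi=q[z>np.percentile(z,95)-.006]
        r=cv2.minAreaRect((q[:,:2]*1000).astype(np.float32)); r2=cv2.minAreaRect((hi[:,:2]*1000).astype(np.float32))
        print(n,nm,st[l],'all',np.round(r[0]),np.round(r[1]),round(r[2],1),'hi',np.round(r2[0]),np.round(r2[1]),round(r2[2],1),np.round(np.percentile(z,[2,30,50,70,95])*1000))
# case: bright pixels at rail height
P=cloud(b)
for nm,(lo,hi) in dict(rail=(.0725,.080),allc=(.055,.080)).items():
    m=(P[...,2]>lo)&(P[...,2]<hi)
    m=m.astype(np.uint8); m[:, :110]=0;m[:,275:]=0;m[:115]=0;m[235:]=0
    k,L,st,ce=cv2.connectedComponentsWithStats(m)
    for l in range(1,k):
        if st[l,4]>60:
            q=P[L==l]; r=cv2.minAreaRect((q[:,:2]*1000).astype(np.float32)); print(nm,st[l],r, np.median(q[:,2]))
```

```text
top mid [296 136  28  38 692] all [ 631. -200.] [100.  57.] 13.9 hi [ 631. -197.] [80. 24.] 13.3 [12. 18. 21. 47. 51.]
top small [331 104  30  23 371] all [ 744. -305.] [77. 46.] 61.8 hi [ 742. -302.] [58. 19.] 62.9 [ 8. 13. 18. 34. 38.]
top large [ 301  260   58   57 1559] all [ 273. -240.] [145.  81.] 45.6 hi [ 271. -235.] [113.  34.] 45.3 [ 6. 26. 28. 69. 73.]
top tab [179 161  22  22 319] all [578. 120.] [44. 46.] 17.9 hi [577. 121.] [43. 45.] 18.2 [63. 81. 82. 84. 91.]
scene mid [174 205  24  37 669] all [ 628. -196.] [120.  52.] 13.8 hi [ 637. -194.] [81. 24.] 13.6 [ 6. 16. 18. 45. 49.]
scene small [116 239  30  28 445] all [ 746. -298.] [76. 43.] 61.9 hi [ 748. -298.] [58. 18.] 62.9 [ 4. 12. 14. 32. 36.]
scene large [195 123  37  38 762] all [ 279. -231.] [141.  74.] 45.5 hi [ 278. -232.] [112.  34.] 43.2 [10. 24. 32. 60. 70.]
scene tab [300 202  23  19 327] all [569. 120.] [76. 47.] 17.6 hi [584. 125.] [45. 47.] 19.4 [64. 80. 81. 82. 89.]
rail [120 125 117  45 497] ((641.5953369140625, 150.3651885986328), (17.54242706298828, 318.6131591796875), 19.034608840942383) 0.0753339519670173
rail [137 177 119  46 546] ((508.5838928222656, 105.15135192871094), (15.590673446655273, 318.62872314453125), 19.121246337890625) 0.07557876785736517
allc [ 120  125  136   98 6860] ((575.650634765625, 128.40602111816406), (157.55868530273438, 320.73162841796875), 19.121244430541992) 0.06910995214785844
```

View pics/t1.png

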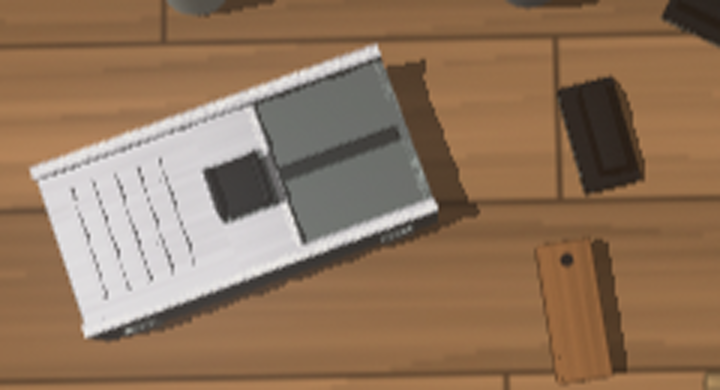

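The crop shows the middle block at crop pixel (603,133): bar up, 100x52 mm pad, 80x24 mm bar, top at about 50 mm. That matches the description. The case is at about (575.5,128) mm with yaw 0.333, and the tab is at (577,122). Next I move above the tab with the fingers shut.

Request:
{"fn": "apply_moves", "kwargs": {
  "plan": [0,0,0,0.142,0,0,0,0.142,0,0,0,0.142,0,0,0,0.142,0,0,0,0.142,0,0,0,0.142,0,0,0,0.142,-41.1,22,4,0,-41.1,22,4,0,-41.1,22,4,0,-41.1,22,4,0,-41.1,22,4,0,-41.1,22,4,0,-41.1,22,4,0,-41.1,22,4,0,-41.1,22,4,0,-41.1,22,4,0,-41.1,22,4,0,-41.1,22,4,0,-41.1,22,4,0],
  "hand": -1
}}

```text
time_s: 2.2
ee_pos: [0.5788, 0.1206, 0.1157]
eef_rot: [-3.141, -0.0, 1.904]
force: [0.6, 0.6, 0.2]
grip_width: 0.0004
grip_force: 0.0
```

Run:
```python
from h import *
a=snap('scene'); save(a,'s1.png',crop=(230,130,400,270),s=4)
def pr(p): 
    q=a['mtx']@(a['R']@np.array(p)+a['t']); return (q[:2]/q[2]-[230,130])*4
print(pr(monitor.get_obs()['ee_pos']), monitor.get_obs()['ee_pos'])
for d in(-22,22): print(pr([.5775-d*-.327*.001,.122+d*.945*.001,.0825]))
```

```text
[315.7585248  280.89692228] [0.58212655 0.11616336 0.11460034]
[288.86217079 300.82985588]
[353.2555763  326.80889097]
```

View pics/s1.png

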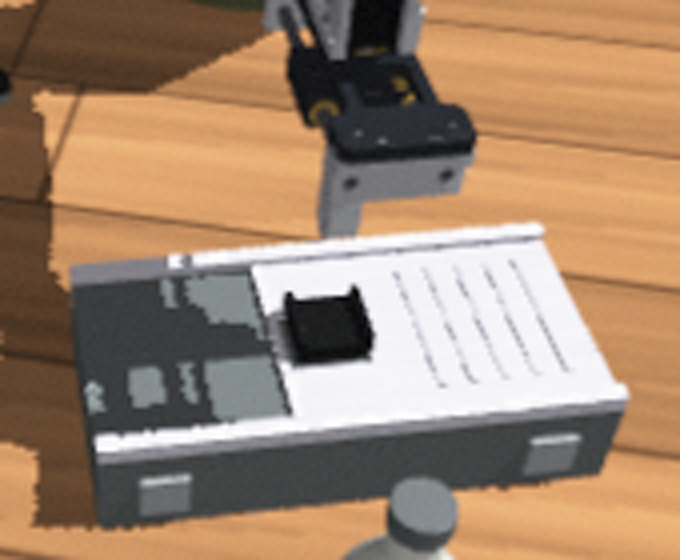

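The crop shows the finger tip at (340,235) and the tab at (328,330), taken while the arm was still settling. I let it settle and look again.

Request:
{"fn": "apply_moves", "kwargs": {
  "plan": [0,0,0,0,0,0,0,0,0,0,0,0]
}}

```text
time_s: 2.55
ee_pos: [0.5771, 0.1232, 0.1162]
eef_rot: [3.142, -0.0, 1.905]
force: [-0.0, 0.2, -0.3]
grip_width: 0.0005
grip_force: 0.0
```

Run:
```python
from h import *
a=snap('scene'); save(a,'s2.png',crop=(230,130,400,270),s=4)
def pr(p): 
    q=a['mtx']@(a['R']@np.array(p)+a['t']); return (q[:2]/q[2]-[230,130])*4
o=monitor.get_obs();p=o['ee_pos'];print(pr(p),p,o['qpos'])
for dx,dy in((-12.5,-8),(12.5,-8),(12.5,8),(-12.5,8)): print(pr(p+.001*np.array([.945*dx-.327*dy,.327*dx+.945*dy,0])))
```

```text
[328.53904436 274.95678438] [0.5771664  0.12326857 0.11630408] [ 1.48343936e-01  4.33012856e-01  1.46317299e+00  3.17755466e-05
  1.24506290e+00 -1.86130261e-01]
[310.9303079  261.99802202]
[320.51642769 290.58636703]
[346.49755795 288.1729575 ]
[336.37739201 259.68619281]
```

View pics/s2.png

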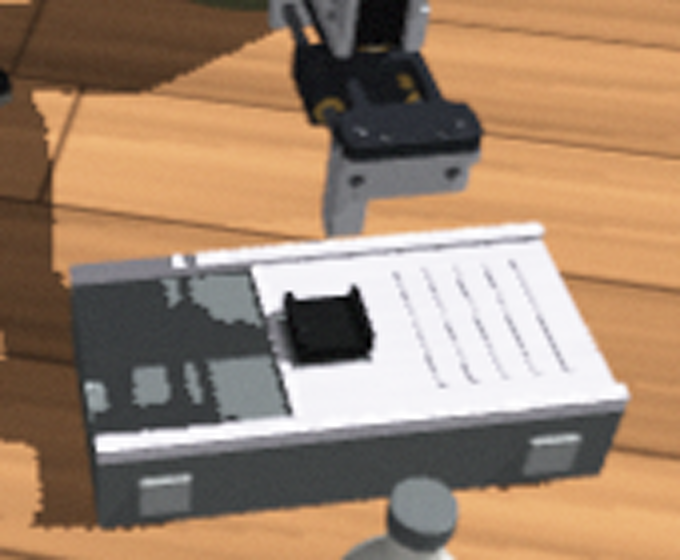

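The crop still shows the visible finger ending at (345,235), while the projected tip is at (328,275). The tip may blend into the white cover, so I check depth.

Run:
```python
from h import *
for n in('scene','top'):
    c=snap(n);P=cloud(c);p=monitor.get_obs()['ee_pos']
    m=(np.hypot(P[...,0]-p[0],P[...,1]-p[1])<.1)&(P[...,2]>.1)&(P[...,2]<.2)
    q=P[m]; print(n,len(q))
    for lo in np.arange(.1,.2,.01):
        k=q[(q[:,2]>=lo)&(q[:,2]<lo+.01)]
        if len(k): print(round(lo,2),len(k),k.min(0).round(3),k.max(0).round(3))
print(p)
```

```text
scene 116
0.15 6 [0.576 0.114 0.155] [0.589 0.124 0.159]
0.16 31 [0.573 0.112 0.161] [0.593 0.137 0.17 ]
0.17 36 [0.571 0.112 0.17 ] [0.593 0.137 0.18 ]
0.18 35 [0.572 0.113 0.18 ] [0.593 0.137 0.189]
0.19 8 [0.57  0.112 0.191] [0.58  0.115 0.2  ]
top 0
[0.57732782 0.12307753 0.11635691]
```

Run:
```python
from h import *
c=snap('scene');P=cloud(c)
for u in(312,315):
  for v in range(176,206,2): print(u,v,c['image'][v,u],P[v,u].round(3))
save(c,'s3.png',crop=(290,160,350,210),s=12)
```

```text
312 176 [101  99 103] [0.579 0.115 0.189]
312 178 [102 102 107] [0.583 0.116 0.187]
312 180 [92 92 95] [0.587 0.117 0.184]
312 182 [ 99  97 102] [0.589 0.117 0.18 ]
312 184 [94 94 96] [0.589 0.118 0.174]
312 186 [95 95 98] [0.592 0.119 0.17 ]
312 188 [108 105 105] [0.592 0.119 0.165]
312 190 [246 239 235] [0.42  0.12  0.001]
312 192 [240 238 243] [0.508 0.121 0.075]
312 194 [188 186 195] [0.507 0.122 0.066]
312 196 [246 246 249] [0.516 0.122 0.068]
312 198 [246 244 248] [0.525 0.123 0.069]
312 200 [245 244 248] [0.531 0.124 0.068]
312 202 [246 245 249] [0.541 0.124 0.07 ]
312 204 [74 74 78] [0.561 0.125 0.083]
315 176 [116 117 120] [0.664 0.122 0.262]
315 178 [117 118 122] [0.664 0.122 0.257]
315 180 [119 119 124] [0.663 0.123 0.25 ]
315 182 [121 121 125] [0.592 0.124 0.184]
315 184 [127 127 132] [0.591 0.125 0.177]
315 186 [128 128 133] [0.592 0.125 0.172]
315 188 [148 137 131] [0.59  0.126 0.164]
315 190 [243 234 230] [0.499 0.128 0.075]
315 192 [238 236 241] [0.505 0.129 0.074]
315 194 [187 185 195] [0.504 0.13  0.066]
315 196 [246 245 249] [0.515 0.13  0.068]
315 198 [245 244 248] [0.524 0.131 0.07 ]
315 200 [246 245 248] [0.532 0.131 0.07 ]
315 202 [247 246 249] [0.538 0.132 0.068]
315 204 [30 29 29] [0.559 0.132 0.082]
```

View pics/s3.png

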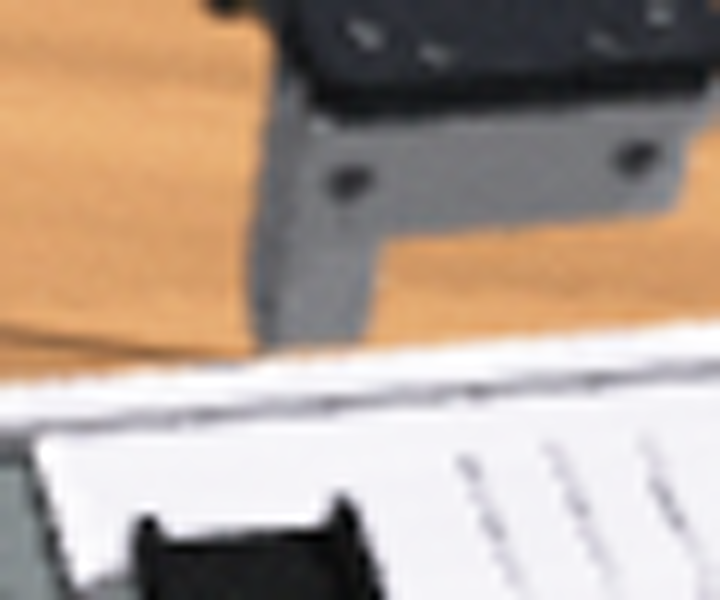

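The crop shows the finger tip at crop (310,345), i.e. at z≈0.163, while the reported TCP z is 0.116. The xy agrees, but z seems about 46 mm off. I go down in steps and check before relying on either value.

Request:
{"fn": "apply_moves", "kwargs": {
  "plan": [0,0,10,0,0,0,10,0,0,0,4,0,0,0,0,0,0,0,0,0,0,0,0,0]
}}

```text
time_s: 3.35
ee_pos: [0.5779, 0.1223, 0.0922]
eef_rot: [3.141, 0.0, 1.904]
force: [-0.0, 0.6, 0.0]
grip_width: 0.0005
grip_force: 0.0
```

```bash
cat >> h.py <<'E'
def tip(c,rad=.06):
    P=cloud(c);p=monitor.get_obs()['ee_pos']
    m=(np.hypot(P[...,0]-p[0],P[...,1]-p[1])<rad)&(P[...,2]>.095)&(P[...,2]<.3)
    v,u=np.where(m); i=np.argsort(-v)[:8]; return p.round(4), np.c_[u[i],v[i]].tolist(), P[v[i],u[i]].round(3)
E
python3 - <<'E'
from h import *
c=snap('scene'); print(*tip(c))
f=np.load('f0.npz')['a']
q=c['mtx']@(c['R']@np.array([.1327,.5335,.1674])+c['t']);print('start tcp px',q[:2]/q[2])
cv2.imwrite('pics/f0.png',cv2.resize(f[10:120,420:512,::-1],None,fx=5,fy=5))
print(monitor.get_obs()['ee_pos'])
E
```

```text
[0.5779 0.1223 0.0923] [[315, 196], [316, 196], [317, 196], [318, 196], [310, 196], [312, 196], [311, 196], [314, 196]] [[0.59  0.129 0.138]
 [0.59  0.131 0.139]
 [0.588 0.133 0.138]
 [0.587 0.136 0.137]
 [0.59  0.117 0.137]
 [0.592 0.122 0.139]
 [0.593 0.12  0.139]
 [0.592 0.127 0.14 ]]
start tcp px [461.10324067 106.71096269]
[0.57790999 0.12228231 0.09229473]
```

View pics/f0.png

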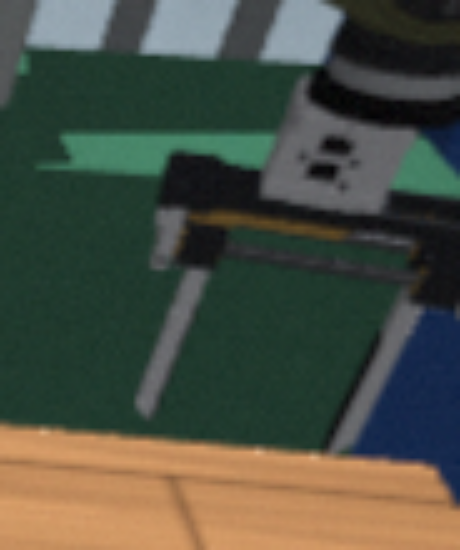

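The start picture shows the tips' midpoint at about raw pixel (469,97), above the projected TCP at (461,107). So the reported z has a constant offset of about 45 mm. I check how the tip lines up with the lips along case y in both views.

Run:
```python
from h import *
ex=np.array([.945,.327]);ey=np.array([-.327,.945]);o=np.array([.5755,.128])
c=snap('scene');b=snap('top')
for w in [ray(c,[[302,203.7],[318.3,201.7]],.0905)]:
    print([( (r[:2]-o)@ex*1e3,(r[:2]-o)@ey*1e3) for r in w])
P=cloud(c);L=np.stack([(P[...,:2]-o)@ex,(P[...,:2]-o)@ey],-1)*1e3
m=(P[...,2]>.086)&(P[...,2]<.094)&(np.abs(L[...,0])<40)&(np.abs(L[...,1]+6)<40)
q=L[m];print('scene lips y hist',np.histogram(q[:,1],np.arange(-40,30,4)),q[:,0].min(),q[:,0].max())
m=(P[...,2]>.1375)&(P[...,2]<.2)&(np.abs(L[...,0])<40)&(np.abs(L[...,1]+6)<40)
q=L[m];print('finger y',np.histogram(q[:,1],np.arange(-40,30,4))[0],np.percentile(q[:,0],[2,50,98]))
p=monitor.get_obs()['ee_pos'][:2]-o;print('tcp',p@ex*1e3,p@ey*1e3)
```

```text
[(np.float64(-11.294094028288908), np.float64(-25.399282367315735)), (np.float64(-12.976400671158821), np.float64(16.830979833484598))]
scene lips y hist (array([ 0,  0,  6, 23,  5,  0,  0,  0,  0,  0,  0,  0,  0, 17, 17,  0,  0]), array([-40, -36, -32, -28, -24, -20, -16, -12,  -8,  -4,   0,   4,   8,
        12,  16,  20,  24,  28])) -16.89937220576687 27.084302479854127
finger y [ 0  0  0  0  0  0 51 10 11 12 14  0  0  0  0  0  0] [-9.81757765 12.94346847 15.7326867 ]
tcp 0.33057039863100407 -6.1926461503059835
```

Request:
{"fn": "apply_moves", "kwargs": {
  "plan": [0,0,10,0,0,0,10,0,0,0,10,0,0,0,6,0,0,0,0,0,0,0,0,0,0,0,0,0]
}}

```text
time_s: 4.2
ee_pos: [0.578, 0.1223, 0.0564]
eef_rot: [3.141, 0.0, 1.904]
force: [0.6, -1.2, 0.5]
grip_width: 0.0003
grip_force: 0.0
```

There is no contact at reported z 0.056, so the offset is real. The finger sits centred between the lips. I go down slowly to feel for the tab.

Request:
{"fn": "apply_moves", "kwargs": {
  "plan": [0,0,4,0,0,0,4,0,0,0,4,0,0,0,3,0,0,0,2,0,0,0,0,0,0,0,0,0]
}}

```text
time_s: 4.9
ee_pos: [0.5778, 0.1223, 0.0392]
eef_rot: [3.141, 0.0, 1.904]
force: [-1.9, -2.3, 5.4]
grip_width: 0.0004
grip_force: 2.6
```

Request:
{"fn": "apply_moves", "kwargs": {
  "plan": [0,0,2,0,0,0,1,0,0,0,0,0,0,0,0,0]
}}

```text
time_s: 5.3
ee_pos: [0.5778, 0.1223, 0.0363]
eef_rot: [3.141, 0.0, 1.904]
force: [-2.5, -0.1, 5.6]
grip_width: 0.0004
grip_force: 3.2
```

Run:
```python
from h import *
import time
c=snap('scene'); print(*tip(c)); 
P=cloud(c)
F=[]
for i in range(10): F.append(monitor.get_obs()['force'])
print(np.mean(F,0))
save(c,'s4.png',crop=(270,170,370,245),s=6)
```

```text
[0.5778 0.1223 0.0363] [[314, 209], [309, 209], [316, 208], [308, 207], [307, 204], [308, 203], [307, 203], [308, 202]] [[0.59  0.131 0.095]
 [0.593 0.119 0.095]
 [0.588 0.136 0.098]
 [0.588 0.116 0.097]
 [0.578 0.113 0.097]
 [0.579 0.115 0.102]
 [0.577 0.112 0.1  ]
 [0.579 0.114 0.105]]
[-1.63870209 -0.30993423  6.61553311]
```

View pics/s4.png

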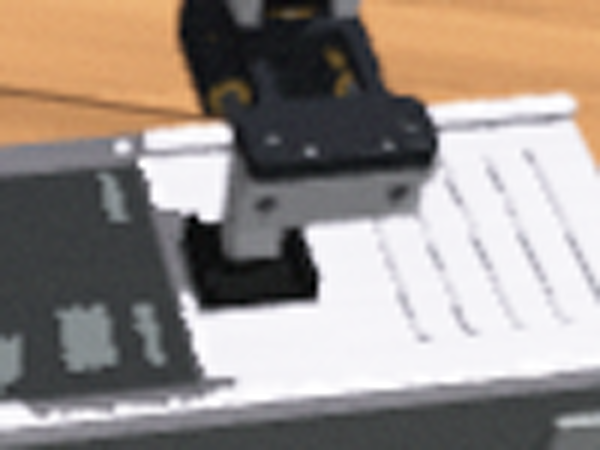

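The crop shows the finger seated on the tab between its lips at (255,245). The force is 6.6 N, so the tab is pressed about 8.5 mm, which makes true tip z about reported + 38 mm. I slide the cover open along tool -x.

Request:
{"fn": "apply_moves", "kwargs": {
  "plan": [-4,0,0.5,0,-7,0,0,0,-8,0,0,0,-8,0,0,0,-8,0,0,0,-8,0,0,0,-8,0,0,0,-8,0,0,0,-8,0,0,0,-8,0,0,0,-8,0,0,0,-8,0,0,0,-8,0,0,0,-8,0,0,0,-8,0,0,0,-4,0,0,0,0,0,0,0,0,0,0,0]
}}

```text
time_s: 7.15
ee_pos: [0.6168, 0.0093, 0.036]
eef_rot: [3.141, 0.001, 1.904]
force: [-3.0, -2.2, 7.1]
grip_width: 0.0003
grip_force: 3.3
```

Request:
{"fn": "apply_moves", "kwargs": {
  "plan": [-3,0,0,0,-2,0,0,0,-2,0,0,0,-1,0,0,0,0,0,0,0,0,0,0,0]
}}

```text
time_s: 7.75
ee_pos: [0.6195, 0.0028, 0.036]
eef_rot: [3.141, -0.0, 1.904]
force: [-2.2, 3.8, 5.4]
grip_width: 0.0006
grip_force: 3.3
```

```bash
cat >> h.py <<'E'
ex=np.array([.945,.327]);ey=np.array([-.327,.945]);o0=np.array([.5755,.128])
def edge():
    # cover's +y edge in case y from top view: white (cover) vs darker well, along strips clear of gripper
    b=snap('top'); out=[]
    for x in (-55,-45,45,55):
        row=[]
        for y in np.arange(-170,165,1.):
            p=np.r_[o0+(ex*x+ey*y)/1e3,.0705]; q=b['mtx']@(b['R']@p+b['t']); u,v=(q[:2]/q[2])
            row.append(int(cv2.getRectSubPix(b['image'],(1,1),(float(u),float(v)))[0,0].mean()))
        r=np.array(row); br=(r>150); j=np.where(np.diff(br.astype(int)))[0]; out.append((x,[(int(k-170),'+' if br[k+1] else '-') for k in j]))
    return out
E
python3 - <<'E'
from h import *
for r in edge(): print(r)
p=monitor.get_obs()['ee_pos'][:2]-o0;print('tcp',p@ex*1e3,p@ey*1e3, np.mean([monitor.get_obs()['force'] for i in range(1)],0))
E
```

```text
(-55, [(29, '+'), (39, '-'), (79, '+'), (81, '-'), (84, '+'), (106, '-'), (152, '+'), (157, '-')])
(-45, [(21, '+'), (40, '-'), (83, '+'), (86, '-'), (91, '+'), (107, '-'), (152, '+'), (156, '-')])
(45, [(-33, '+'), (39, '-')])
(55, [(-37, '+'), (39, '-')])
tcp 0.6269951870322584 -132.6276402259178 [-1.53100694  3.62484545  7.40639228]
```

Request:
{"fn": "apply_moves", "kwargs": {
  "plan": [-1.5,0,0,0,-1.5,0,0,0,0,0,0,0,0,0,0,0]
}}

```text
time_s: 8.2
ee_pos: [0.62, 0.0013, 0.0357]
eef_rot: [3.141, -0.003, 1.904]
force: [-3.8, 11.8, 6.3]
grip_width: 0.0004
grip_force: 8.1
```

Run:
```python
from h import *
for r in edge(): print(r)
o=monitor.get_obs();p=o['ee_pos'][:2]-o0;print('tcp',p@ex*1e3,p@ey*1e3,o['force'])
```

```text
(-55, [(27, '+'), (39, '-'), (74, '+'), (106, '-'), (152, '+'), (157, '-')])
(-45, [(20, '+'), (40, '-'), (78, '+'), (81, '-'), (86, '+'), (107, '-'), (152, '+'), (156, '-')])
(45, [(-96, '+'), (-94, '-'), (-36, '+'), (39, '-')])
(55, [(-40, '+'), (39, '-')])
tcp 0.6209100957208945 -134.21562850977895 [-4.62242258 11.63570659  6.28588612]
```

The force along the slide rose to 12 N within 1.5 mm, so the cover is at its open stop. I back off, lift, open the fingers and turn towards the block.

Request:
{"fn": "apply_moves", "kwargs": {
  "plan": [3,0,0,0,2,0,0,0,0,0,-10,0,0,0,-30,0,0,0,-30,0,0,0,-25,0,0,0,0,0.139,0,0,0,0.139,0,0,0,0.139,0,0,0,0.139,0,0,0,0.139,0,0,0,0.139,0,0,0,0.139,0,0,0,0.139,0,0,0,0.139,0,0,0,0.139,0,0,0,0.139,0,0,0,0.139],
  "hand": 0.3
}}

```text
time_s: 10.05
ee_pos: [0.6184, 0.0041, 0.1307]
eef_rot: [-3.141, 0.0, 0.23]
force: [0.8, -0.0, 1.0]
grip_width: 0.061
grip_force: 0.0
```

Run:
```python
from h import *
for r in edge(): print(r)
o=monitor.get_obs();print(o['ee_pos'],o['eef_rot'],o['grip_width'])
b=snap('top');P=cloud(b);L=np.stack([(P[...,:2]-o0)@ex,(P[...,:2]-o0)@ey],-1)*1e3
for x in(-45,0,45):
    m=np.abs(L[...,0]-x)<8; print(x,[(y,round(float(np.nanmedian(P[m&(np.abs(L[...,1]-y)<3),2]))*1000) if 0 else round(float(np.nanmedian(P[...,2][m&(np.abs(L[...,1]-y)<3)]))*1e3)) for y in range(0,165,6)])
P2=cloud(b);im=b['image'].astype(int)
# block from both views, bar top outline by depth
for n in('top','scene'):
    c=b if n=='top' else snap('scene'); P=cloud(c)
    m=(np.hypot(P[...,0]-.631,P[...,1]+.197)<.07)&(P[...,2]>.042)&(P[...,2]<.056)&(c['image'].max(2)<80)
    q=P[m];r=cv2.minAreaRect((q[:,:2]*1e3).astype(np.float32));print(n,r,np.median(q[:,2]))
```

```text
(-55, [(80, '+'), (81, '-'), (87, '+'), (106, '-'), (152, '+'), (157, '-')])
(-45, [(91, '+'), (107, '-'), (152, '+'), (156, '-')])
(45, [(-5, '+'), (40, '-')])
(55, [(-9, '+'), (39, '-')])
[0.61843618 0.00405893 0.13065981] [-3.14144957e+00  2.91191056e-04  2.21202671e-01] 0.06100224573908753
  return np.nanmean(a, axis, out=out, keepdims=keepdims)
Traceback (most recent call last):
ValueError: cannot convert float NaN to integer
```

Run:
```python
from h import *
for n in('top','scene'):
    c=snap(n); P=cloud(c)
    m=(np.hypot(P[...,0]-.631,P[...,1]+.197)<.07)&(P[...,2]>.042)&(P[...,2]<.056)&(c['image'].max(2)<80)
    q=P[m];print(n,len(q))
    if len(q): print(cv2.minAreaRect((q[:,:2]*1e3).astype(np.float32)),np.median(q[:,2]))
o=monitor.get_obs();p=o['ee_pos'];yaw=o['eef_rot'][2];d=np.array([.633,-.1955])-p[:2]
print(p,yaw,o['time_s'],'tool',d@[np.cos(yaw),np.sin(yaw)]*1e3,d@[np.sin(yaw),-np.cos(yaw)]*1e3)
```

```text
top 274
((630.8361206054688, -197.28150939941406), (79.93807983398438, 24.43172264099121), 12.838027954101562) 0.04900982911443162
scene 229
((635.96923828125, -194.45513916015625), (81.9773941040039, 24.214223861694336), 14.26453971862793) 0.04785737929949274
[0.61850828 0.0040915  0.13056986] 0.2399332067245059 10.25 tool -33.353885826516105 197.31775535416517
```

Request:
{"fn": "apply_moves", "kwargs": {
  "plan": [-6.6,39.4,0,0,-6.6,39.4,0,0,-6.6,39.4,0,0,-6.6,39.4,0,0,-6.6,39.4,0,0,0,0,30,0,0,0,30,0,0,0,30,0,0,0,15,0,0,0,0,0,0,0,0,0,0,0,0,0],
  "hand": 0.0
}}

```text
time_s: 11.45
ee_pos: [0.6334, -0.1954, 0.0274]
eef_rot: [3.14, -0.002, 0.237]
force: [0.4, -0.2, -0.3]
grip_width: 0.0471
grip_force: 0.0
```

Run:
```python
from h import *
c=snap('scene'); save(c,'s5.png',crop=(140,150,260,260),s=5)
o=monitor.get_obs();p=o['ee_pos'];print(p,o['eef_rot'],o['grip_width'],o['force'])
```

```text
[ 0.63331727 -0.19536244  0.02719213] [ 3.14021197e+00 -2.04982125e-03  2.36390215e-01] 0.046896180359575955 [ 0.5861711  -0.29544434  0.0410131 ]
```

View pics/s5.png

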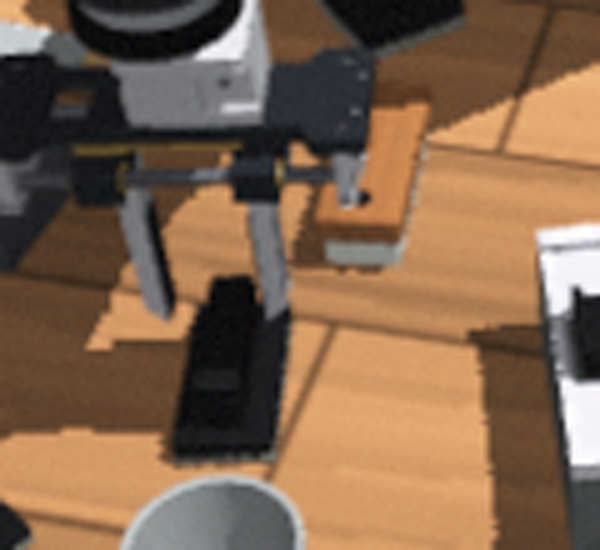

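The crop shows the fingertips at (165,315) and (275,305) on either side of the bar at (230,340), centred. I descend.

Request:
{"fn": "apply_moves", "kwargs": {
  "plan": [0,0,10,0,0,0,10,0,0,0,8,0,0,0,6,0,0,0,4,0,0,0,2,0,0,0,0,0,0,0,0,0]
}}

```text
time_s: 12.3
ee_pos: [0.6327, -0.1952, -0.0143]
eef_rot: [3.141, -0.0, 0.236]
force: [-0.7, 0.1, -0.1]
grip_width: 0.047
grip_force: 0.0
```

Request:
{"fn": "apply_moves", "kwargs": {
  "plan": [0,0,0,0,0,0,0,0,0,0,0,0,0,0,0,0,0,0,0,0,0,0,0,0,0,0,0,0],
  "hand": -1,
  "squeeze": 25
}}

```text
time_s: 13.0
ee_pos: [0.6326, -0.1953, -0.0143]
eef_rot: [3.141, -0.0, 0.236]
force: [0.3, -1.9, 3.0]
grip_width: 0.0235
grip_force: 25.0
```

Request:
{"fn": "apply_moves", "kwargs": {
  "plan": [0,0,-5,0,0,0,-10,0,0,0,-20,0,0,0,-30,0,0,0,-30,0,0,0,-30,0,0,0,0,0,0,0,0,0]
}}

```text
time_s: 13.8
ee_pos: [0.6323, -0.195, 0.1103]
eef_rot: [-3.142, -0.0, 0.236]
force: [0.4, 0.5, -4.7]
grip_width: 0.024
grip_force: 25.0
```

```bash
cat > held.py <<'E'
from h import *
o=monitor.get_obs();p=o['ee_pos'];c=snap('scene');P=cloud(c);print(p,o['eef_rot'],o['force'],o['grip_width'],o['time_s'])
m=(np.hypot(P[...,0]-p[0],P[...,1]-p[1])<.07)&(c['image'].max(2)<75)&(P[...,2]>p[2]-.02)&(P[...,2]<p[2]+.065)
q=P[m];print(len(q),np.percentile(q[:,2],[1,5,50,95,99]).round(4))
# near vertical face lower edge: per along-block bins
d=(q[:,:2]-p[:2]);yaw=o['eef_rot'][2];a=d@[np.cos(yaw),np.sin(yaw)];s=d@[np.sin(yaw),-np.cos(yaw)]
print('along',np.percentile(a,[1,99]).round(3),'across',np.percentile(s,[1,99]).round(3))
for lo in np.arange(-.05,.05,.02):
    k=(a>lo)&(a<lo+.02); print(round(lo,2),k.sum(),q[k,2].min().round(4) if k.any() else '',q[k,2].max().round(4) if k.any() else '')
E
python3 held.py
```

```text
[ 0.63234402 -0.19497407  0.11025409] [-3.14154120e+00 -1.11513147e-04  2.35875791e-01] [ 0.43304865  0.5104834  -4.6788357 ] 0.02400602638473318 13.8
649 [0.1291 0.1328 0.1439 0.1737 0.1745]
along [-0.042  0.053] across [-0.027  0.022]
-0.05 31 0.1279 0.174
-0.03 53 0.1303 0.1745
-0.01 87 0.1321 0.175
0.01 137 0.129 0.1749
0.03 252 0.132 0.1743
```

The block is held level: both bar ends at z 0.174, underside at reported z + 14 mm. I carry it over the well.

Request:
{"fn": "apply_moves", "kwargs": {
  "plan": [0,0,-5,-0.05,0,0,-5,-0.047,2.6,-21,0,0,4,-33,0,0,5,-40,0,0,5.2,-42,0,0,5.2,-42,0,0,5.2,-42,0,0,5.2,-42,0,0,5.2,-42,0,0,5,-40,0,0,4,-33,0,0,3,-24,0,0,2.4,-19.8,0,0,0,0,0,0,0,0,0,0,0,0,0,0]
}}

```text
time_s: 15.55
ee_pos: [0.5441, 0.2186, 0.1197]
eef_rot: [3.141, 0.001, 0.332]
force: [-0.0, -0.2, -2.8]
grip_width: 0.0237
grip_force: 25.0
```

```bash
python3 held.py
python3 - <<'E'
from h import *
o=monitor.get_obs();p=o['ee_pos'][:2]-o0;print('case',p@ex*1e3,p@ey*1e3)
b=snap('top');P=cloud(b);L=np.stack([(P[...,:2]-o0)@ex,(P[...,:2]-o0)@ey],-1)*1e3
z=P[...,2]
m=(np.abs(L[...,0])<64)&(L[...,1]>20)&(L[...,1]<165)&(z<.04);print('well floor pts',m.sum(),np.nanmedian(z[m]))
if m.sum(): print(np.percentile(L[m],[0.5,99.5],axis=0))
c=snap('scene');P=cloud(c);L=np.stack([(P[...,:2]-o0)@ex,(P[...,:2]-o0)@ey],-1)*1e3;z=P[...,2]
m=(np.abs(L[...,0])<66)&(L[...,1]>35)&(L[...,1]<158)&(z<.05)&(z>-.01)
print(m.sum(),np.percentile(L[m],[1,99],axis=0),np.percentile(z[m],[2,20,50]))
save(c,'s6.png',crop=(240,110,410,260),s=4)
E
```

```text
[0.5440962  0.21864174 0.11969578] [3.14145559e+00 1.27522521e-03 3.32037334e-01] [-1.97997639e-03 -1.90143482e-01 -2.81561348e+00] 0.023707970504283887 15.55
717 [0.1346 0.1395 0.1518 0.1834 0.1842]
along [-0.041  0.054] across [-0.024  0.026]
-0.05 33 0.1388 0.1527
-0.03 48 0.1408 0.1835
-0.01 101 0.1385 0.1847
0.01 167 0.1326 0.1843
0.03 269 0.1333 0.1844
case 0.07598663659355546 95.84299360512505
well floor pts 633 0.005355711836618071
[[-55.2835449   50.58618798]
 [ 31.76431288 138.62031261]]
1085 [[-65.78727673  59.90683865]
 [ 34.599492   154.14769473]] [0.00236278 0.00418757 0.00571494]
```

View pics/s6.png

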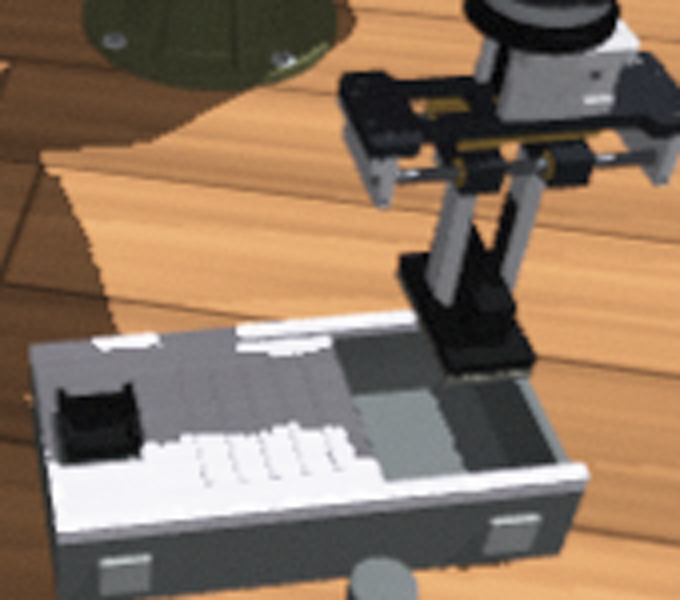

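The crop shows the cover fully open with the tab at (98,415), the well clear and the block level above it. I lower it, with the last part slow.

Request:
{"fn": "apply_moves", "kwargs": {
  "plan": [0,1,10,0,0,0,20,0,0,0,20,0,0,0,20,0,0,0,20,0,0,0,12,0,0,0,8,0,0,0,6,0,0,0,4,0,0,0,3,0,0,0,2,0,0,0,0,0,0,0,0,0]
}}

```text
time_s: 17.0
ee_pos: [0.5447, 0.2187, -0.0043]
eef_rot: [3.142, -0.0, 0.333]
force: [0.4, -0.3, -3.0]
grip_width: 0.0238
grip_force: 25.0
```

Request:
{"fn": "apply_moves", "kwargs": {
  "plan": [0,0,1,0,0,0,0.5,0,0,0,0.5,0,0,0,0,0,0,0,0,0]
}}

```text
time_s: 17.5
ee_pos: [0.5445, 0.2186, -0.0066]
eef_rot: [3.142, 0.0, 0.333]
force: [0.0, 0.2, -2.3]
grip_width: 0.0242
grip_force: 25.0
```

Request:
{"fn": "apply_moves", "kwargs": {
  "plan": [0,0,0.5,0,0,0,0.5,0,0,0,0.5,0,0,0,0,0,0,0,0,0]
}}

```text
time_s: 18.0
ee_pos: [0.5445, 0.2186, -0.0081]
eef_rot: [3.142, 0.0, 0.333]
force: [0.4, 0.6, -3.5]
grip_width: 0.024
grip_force: 25.0
```

Request:
{"fn": "apply_moves", "kwargs": {
  "plan": [0,0,0.5,0,0,0,0,0,0,0,0,0]
}}

```text
time_s: 18.3
ee_pos: [0.5446, 0.2187, -0.0084]
eef_rot: [3.142, -0.0, 0.333]
force: [-1.0, -0.1, 0.1]
grip_width: 0.0237
grip_force: 25.0
```

Request:
{"fn": "apply_moves", "kwargs": {
  "plan": [0,0,0.5,0,0,0,0,0,0,0,0,0]
}}

```text
time_s: 18.6
ee_pos: [0.5446, 0.2186, -0.0084]
eef_rot: [3.142, -0.0, 0.333]
force: [-4.1, -1.1, 6.2]
grip_width: 0.0237
grip_force: 25.0
```

The block is on the floor. I release and lift out.

Request:
{"fn": "apply_moves", "kwargs": {
  "plan": [0,0,-0.5,0,0,0,0,0,0,0,0,0,0,0,0,0,0,0,0,0,0,0,0,0],
  "hand": 0
}}

```text
time_s: 19.2
ee_pos: [0.5445, 0.2186, -0.0086]
eef_rot: [3.142, -0.0, 0.333]
force: [0.7, 0.6, -0.1]
grip_width: 0.0469
grip_force: 0.0
```

Request:
{"fn": "apply_moves", "kwargs": {
  "plan": [0,0,-4,0,0,0,-10,0,0,0,-20,0,0,0,-30,0,0,0,-35,0,0,0,-25,0,0,0,0,0,0,0,0,0]
}}

```text
time_s: 20.0
ee_pos: [0.5446, 0.2186, 0.116]
eef_rot: [-3.142, -0.001, 0.333]
force: [-0.8, -0.2, 0.3]
grip_width: 0.0472
grip_force: 0.0
```

Run:
```python
from h import *
o=monitor.get_obs();p=o['ee_pos'];print(p,o['eef_rot'],o['grip_width'],o['time_s'])
b=snap('scene');P=cloud(b);L=np.stack([(P[...,:2]-o0)@ex,(P[...,:2]-o0)@ey],-1)*1e3;z=P[...,2]
m=(np.abs(L[...,0])<66)&(L[...,1]>45)&(L[...,1]<150)&(z>.046)&(z<.066)&(b['image'].max(2)<75)
q=L[m];r=cv2.minAreaRect(q.astype(np.float32));print('bar',r,np.percentile(z[m],[5,50,95]))
A=np.c_[q,np.ones(len(q))];zz=z[m];k=zz>.052;print('plane',np.linalg.lstsq(A[k],zz[k],rcond=None)[0])
m=(np.abs(L[...,0])<40)&(L[...,1]<-90)&(z>.086)&(z<.096);q=L[m];print('lips y',np.histogram(q[:,1],np.arange(-165,-90,4)))
yaw=1.904;d=(o0+ey*(-.126))-p[:2];R=o['eef_rot'][2]
print('tool',d@[np.cos(R),np.sin(R)]*1e3,d@[np.sin(R),-np.cos(R)]*1e3)
```

```text
[0.54456333 0.21863857 0.11600429] [-3.14159231e+00 -9.94658705e-04  3.32759586e-01] 0.0472130054488611 20.0
bar ((-10.564144134521484, 98.68479919433594), (110.65403747558594, 97.62235260009766), 0.18199509382247925) [0.04736254 0.05427584 0.06026527]
plane [-3.26551639e-05  7.03603235e-06  5.41818845e-02]
lips y (array([ 0,  0,  0,  0, 17, 18,  0,  0,  0,  0,  0,  0,  0,  0,  7, 22,  5,
        0]), array([-165, -161, -157, -153, -149, -145, -141, -137, -133, -129, -125,
       -121, -117, -113, -109, -105, -101,  -97,  -93]))
tool -0.3203533840884853 221.76917645818543
```

The lips are centred at case y≈-125, and the block lies flat with its top at about 55 mm. I go back to the tab.

Request:
{"fn": "apply_moves", "kwargs": {
  "plan": [0,30,0,-0.1428,0,0,0,-0.1428,0,0,0,-0.1428,0,0,0,-0.1428,0,0,0,-0.1428,0,0,0,-0.1428,0,0,0,-0.1428,0,0,0,-0.1428,0,0,0,-0.1428,0,0,0,-0.1428,0,0,0,-0.1428,-38.4,0,0,0,-38.4,0,0,0,-38.4,0,0,0,-38.4,0,0,0,-38.4,0,0,0,0,0,0,0,0,0,0,0,0,0,0,0],
  "hand": -1
}}

```text
time_s: 21.95
ee_pos: [0.6165, 0.0097, 0.1147]
eef_rot: [-3.14, -0.001, 1.904]
force: [-0.0, 0.2, 0.8]
grip_width: 0.0003
grip_force: 0.0
```

Run:
```python
from h import *
o=monitor.get_obs();p=o['ee_pos'];d=p[:2]-o0;print(p,o['eef_rot'],o['grip_width'],'case',d@ex*1e3,d@ey*1e3)
```

```text
[0.61647591 0.00970616 0.1147425 ] [-3.14037718e+00 -5.91784020e-04  1.90436481e+00] 0.00028613066975071897 case 0.04014462110227129 -125.18680121277396
```

Aligned. I descend onto the tab to the same pressed height (reported z≈0.036).

Request:
{"fn": "apply_moves", "kwargs": {
  "plan": [0,0,20,0,0,0,20,0,0,0,15,0,0,0,6,0,0,0,5,0,0,0,4,0,0,0,3,0,0,0,3,0,0,0,2,0,0,0,0,0,0,0,0,0,0,0,0,0]
}}

```text
time_s: 23.15
ee_pos: [0.6174, 0.0088, 0.0381]
eef_rot: [3.14, 0.0, 1.904]
force: [-1.7, 0.6, 5.9]
grip_width: 0.0005
grip_force: 2.9
```

Request:
{"fn": "apply_moves", "kwargs": {
  "plan": [0,0,1.5,0,0,0,1,0,0,0,0,0,0,0,0,0]
}}

```text
time_s: 23.55
ee_pos: [0.6174, 0.0088, 0.0357]
eef_rot: [3.14, 0.0, 1.904]
force: [-2.3, 1.7, 6.5]
grip_width: 0.0001
grip_force: 3.3
```

Request:
{"fn": "apply_moves", "kwargs": {
  "plan": [4,0,0,0,7,0,0,0,8,0,0,0,8,0,0,0,8,0,0,0,8,0,0,0,8,0,0,0,8,0,0,0,8,0,0,0,8,0,0,0,8,0,0,0,8,0,0,0,8,0,0,0,8,0,0,0,8,0,0,0,5,0,0,0,2,0,0,0,0,0,0,0,0,0,0,0]
}}

```text
time_s: 25.45
ee_pos: [0.578, 0.1239, 0.0359]
eef_rot: [3.14, 0.001, 1.903]
force: [0.3, -1.2, 7.5]
grip_width: 0.0
grip_force: 3.3
```

Run:
```python
from h import *
o=monitor.get_obs();p=o['ee_pos'];d=p[:2]-o0;print(p,o['force'],'case',d@ex*1e3,d@ey*1e3)
```

```text
[0.57797753 0.12392097 0.03585361] [ 0.28507479 -1.18566187  7.51631734] case 1.0074242551637387 -4.664838768991072
```

Request:
{"fn": "apply_moves", "kwargs": {
  "plan": [3,0,0,0,2,0,0,0,2,0,0,0,1,0,0,0,1,0,0,0,0,0,0,0,0,0,0,0]
}}

```text
time_s: 26.15
ee_pos: [0.5756, 0.1312, 0.036]
eef_rot: [3.139, 0.003, 1.903]
force: [3.1, -8.9, 6.5]
grip_width: 0.0003
grip_force: 6.3
```

Request:
{"fn": "apply_moves", "kwargs": {
  "plan": [1,0,0,0,1,0,0,0,0,0,0,0,0,0,0,0]
}}

```text
time_s: 26.55
ee_pos: [0.5756, 0.1314, 0.0361]
eef_rot: [3.139, 0.005, 1.903]
force: [6.0, -20.1, 5.7]
grip_width: 0.0007
grip_force: 11.8
```

At the shut stop. I unload and lift straight up.

Request:
{"fn": "apply_moves", "kwargs": {
  "plan": [-1.5,0,0,0,0,0,0,0,0,0,-3,0,0,0,-5,0,0,0,-10,0,0,0,-25,0,0,0,-35,0,0,0,-35,0,0,0,0,0,0,0,0,0]
}}

```text
time_s: 27.55
ee_pos: [0.5742, 0.133, 0.1481]
eef_rot: [3.141, 0.0, 1.904]
force: [-0.2, 0.3, 0.5]
grip_width: 0.0006
grip_force: 0.0
```

Run:
```python
from h import *
o=monitor.get_obs();print(o['ee_pos'],o['force'],o['time_s'])
b=snap('scene');P=cloud(b);L=np.stack([(P[...,:2]-o0)@ex,(P[...,:2]-o0)@ey],-1)*1e3;z=P[...,2]
d=(b['image'].max(2)<75)&(np.abs(L[...,0])<24)
m=d&(np.abs(L[...,1]+5)<14)&(z>.06)&(z<.1);print('tab face z',np.percentile(z[m],[10,50,90]),m.sum())
m=d&(np.abs(L[...,1]+6)<40)&(z>.086)&(z<.096);print('lips y',np.histogram(L[m][:,1],np.arange(-40,30,4)),z[m].max())
m=(b['image'].min(2)>150)&(np.abs(L[...,0])<60)&(L[...,1]>25)&(L[...,1]<150);print('cover z',np.median(z[m]),m.sum())
f=np.load('f0.npz');D=np.abs(f['a'].astype(int)-b['image']).max(2)>60;D[:, :300][230:]
for n,(x0,y0,x1,y1) in dict(brick=(120,165,165,208),brush=(200,160,232,208),knife=(120,150,192,178),cup=(160,240,210,300),bottle=(300,245,352,325),small=(110,233,150,270),large=(190,120,236,165)).items(): print(n,D[y0:y1,x0:x1].sum())
save(b,'s7.png',crop=(70,110,420,340),s=2)
```

```text
[0.57423263 0.13304125 0.14813849] [-0.21903283  0.25112644  0.45633213] 27.55
tab face z [0.0694702  0.08094526 0.08235224] 148
lips y (array([ 0,  0,  8, 16,  5,  0,  0,  0,  0,  0,  0,  0,  0, 15,  9,  0,  0]), array([-40, -36, -32, -28, -24, -20, -16, -12,  -8,  -4,   0,   4,   8,
        12,  16,  20,  24,  28])) 0.09165852581688204
cover z 0.06956496606309825 1658
brick 0
brush 1247
knife 34
cup 69
bottle 0
small 0
large 935
```

The tab is up (lips at 0.0905, same place as at the start) and the cover is shut. The brush and large-block differences are probably the arm's shadow. I check their positions numerically.

Run:
```python
from h import *
b=snap('top');f=np.load('f0.npz');P=cloud(b);z=P[...,2]
D=np.abs(f['b'].astype(int)-b['image']).max(2)>60
for n,(x0,y0,x1,y1) in dict(brick=(362,170,395,217),brush=(285,185,322,242),knife=(340,225,420,258),cup=(270,72,310,115),small=(328,100,365,128),large=(297,255,362,320),bottle=(150,68,190,118)).items():
    print(n,D[y0:y1,x0:x1].sum())
for n,x,y,a in(('brush',None,(285,185,322,242),0),('large',None,(297,255,362,320),0)):
    x0,y0,x1,y1=y; s=z[y0:y1,x0:x1]; q=P[y0:y1,x0:x1][s>.012]; print(n,cv2.minAreaRect((q[:,:2]*1e3).astype(np.float32)),np.percentile(q[:,2],95))
```

```text
brick 0
brush 1
knife 1
cup 0
small 0
large 400
bottle 25
brush ((467.69842529296875, -166.94163513183594), (124.77432250976562, 50.01349639892578), 7.445049285888672) 0.04279627726839661
large ((270.2012634277344, -236.16477966308594), (143.41342163085938, 73.7765121459961), 45.28007507324219) 0.07282224639129756
```

```bash
python3 -c "
from station import ctrl
print(ctrl.hand_in())"
```

```text
the job is handed in; nothing more can be done
None
```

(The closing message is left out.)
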